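# Put the weighed pots away in the empty cells of the storage box

### The job

Put both weighing pots (one on the balance, one on the bench) away in the two empty cells of the blue storage box, one in each, upright and sunk fully home, and let go of them. All nine cells are closed by look-alike sprung plates: first press plates with the bare fingers, not hard, until an empty cell is felt - stiff ones lie over tall jars, soft ones that stop half-way lie over low jars, and only those that keep going down are empty. Never rest a pot on a plate that has a jar under it, do not drop or tip the pots, and leave everything else where it stands.

Things in the scene. Friction and masses are not known exactly. Their poses are not given: they have to be found in the camera images.
- box: Fixed blue storage box, 154 x 154 x 56 mm high, origin at the centre of its underside on the bench, x and y along its sides, z up. 3 x 3 square cells, 46 mm wide inside, between 4 mm walls, centres at -50, 0 and +50 mm along its x and y. Each cell is closed by a white 43 mm square plate that slides only straight down; its top lies 6 mm below the rim.
- box_plates (a point): Middle of the central plate's top at rest, 50 mm above the bench (all nine alike). Five plates lie over tall jars: stiff (2.5 N per mm), 4 mm travel at most. Two lie over low jars: soft (under 1 N) but stop dead at 9 mm. Two close empty cells: soft (0.3 to 1 N) down to 24 mm. All spring back. Mixed anew each run.
- pot_a_mid (a point): Weighing pot that starts on the balance's pan (its foot 82 mm above the bench): a closed steel cylinder 40 mm across, red lid at the top, 44 mm high to the lid's face, and on it a central red knob 18 mm across and 18 mm high; 62 mm high, about 200 g. Its weight carries an empty cell's plate fully down and keeps it there. The point is on its axis, half-way up (31 mm over its foot); z along its axis.
- pot_b_mid (a point): A second pot, the same as the first in every way, standing on the bench to the right of the box among the small things (it swaps places with beaker, cap and jar).
- balance: Fixed laboratory balance, 300 x 200 mm; origin at the centre of its underside, its low key panel towards -x. The steel pan is 156 mm across, centred 50 mm along its x; its top, the highest part, is 82 mm above the bench.
- beaker: Bystander: small white open cup, 50 mm across, 55 mm high; origin under its centre.
- cap: Bystander: white bottle cap, 60 mm across, 20 mm high; origin under its centre.
- jar: Bystander: small brown closed jar, 44 mm across, 60 mm high; origin under its centre.
- flask: Bystander: conical glass flask, 84 mm across at the foot, 140 mm high; origin under its centre.
- flask2: Bystander: larger conical glass flask, 110 mm across at the foot, 182 mm high; origin under its centre. It stands far behind the balance; beside it, behind the box, is a fixed grey bench meter, 91 mm high, at least 30 mm clear of the box.
- bottle: Bystander: white plastic bottle, 90 mm across, 210 mm high; origin under its centre.
- spoon: Bystander: red plastic spoon 160 mm long lying on the bench near the robot.
- plate_a (a joint): How far one of the nine plates is pressed down (m), 0 at rest. The letter does not tell in which cell it lies: the plates are mixed before every run.
- plate_b (a joint): How far one of the nine plates is pressed down (m), 0 at rest. The letter does not tell in which cell it lies: the plates are mixed before every run.
- plate_c (a joint): How far one of the nine plates is pressed down (m), 0 at rest. The letter does not tell in which cell it lies: the plates are mixed before every run.
- plate_d (a joint): How far one of the nine plates is pressed down (m), 0 at rest. The letter does not tell in which cell it lies: the plates are mixed before every run.
- plate_e (a joint): How far one of the nine plates is pressed down (m), 0 at rest. The letter does not tell in which cell it lies: the plates are mixed before every run.
- plate_f (a joint): How far one of the nine plates is pressed down (m), 0 at rest. The letter does not tell in which cell it lies: the plates are mixed before every run.
- plate_g (a joint): How far one of the nine plates is pressed down (m), 0 at rest. The letter does not tell in which cell it lies: the plates are mixed before every run.
- plate_h (a joint): How far one of the nine plates is pressed down (m), 0 at rest. The letter does not tell in which cell it lies: the plates are mixed before every run.
- plate_i (a joint): How far one of the nine plates is pressed down (m), 0 at rest. The letter does not tell in which cell it lies: the plates are mixed before every run.
Mind the look-alikes: they are no part of the job. Leave any green or yellow look-alike of the part that bears pot_a_mid alone.

How it is judged (in metres and radians):
On the way:
1. the plate of an empty cell is pressed down at least 10 mm by the bare fingers, with no pot at the box (((value of joint plate_c above 0.01 m and contact force between the fingers and plate_c above 0.1 N) or (value of joint plate_g above 0.01 m and contact force between the fingers and plate_g above 0.1 N)) and horizontal distance between each of pot_a_mid, pot_b_mid and box above 0.12 m), for 0.02 s.
At the end, for the whole second after the job is handed in: Each pot stands upright (within 0.15 rad), at rest and let go, in an empty cell of its own, its plate carried down at least 20 of 24 mm, the pot's middle less than 62 mm above the bench (57 when home) (value of joint each of plate_c, plate_g above 0.02 m and z of each of pot_a_mid, pot_b_mid in the frame of box below 0.062 m and horizontal distance between each of pot_a_mid, pot_b_mid and box below 0.08 m and angle between each of pot_a_mid, pot_b_mid's own z axis and vertical below 0.15 rad and linear speed of each of pot_a, pot_b below 0.02 m/s); the robot touches nothing.
It fails at once if a pot is rested on a plate with a jar under it (more than 0.5 N) (contact force between any of pot_a, pot_b and plate_a above 0.5 N or contact force between any of pot_a, pot_b and plate_d above 0.5 N or contact force between any of pot_a, pot_b and plate_e above 0.5 N or contact force between any of pot_a, pot_b and plate_h above 0.5 N or contact force between any of pot_a, pot_b and plate_i above 0.5 N or contact force between any of pot_a, pot_b and plate_b above 0.5 N or contact force between any of pot_a, pot_b and plate_f above 0.5 N).
It fails at once if a plate over a jar is pressed with more than 80 N (contact force between the fingers and plate_a above 80 N or contact force between the fingers and plate_d above 80 N or contact force between the fingers and plate_e above 80 N or contact force between the fingers and plate_h above 80 N or contact force between the fingers and plate_i above 80 N or contact force between the fingers and plate_b above 80 N or contact force between the fingers and plate_f above 80 N).
It fails at once if a pot is dropped (falls or flies at more than 0.5 m/s out of the fingers) ((linear speed of pot_a above 0.5 m/s and contact force between the fingers and pot_a below 0.05 N) or (linear speed of pot_b above 0.5 m/s and contact force between the fingers and pot_b below 0.05 N)).
It fails at once if a pot is tipped more than 0.6 rad (angle between any of pot_a_mid, pot_b_mid's own z axis and vertical above 0.6 rad).
It fails at once if a bystander is moved by more than 25 mm (distance of any of beaker, cap, jar, flask, flask2, bottle, spoon from where it was at the start of the episode above 0.025 m).
It also fails if it takes over 72 s, if anything falls off the work surface, if the arm or the gripper's body presses on something with over 40 N, if the wrist force passes 120 N, or if a joint passes its speed limit or range.

### The arm

A 6-joint arm with a two-finger parallel gripper is mounted at the origin on the work surface. World frame = base frame: x ahead of the robot, y to its left, z up, the work surface at z = 0. Lengths are in m, angles in degrees, forces in N, time in s.
With the tool pointing down it reaches from about 0.2 to 0.875 m from the base axis. Payload 3.4 kg.
Tool frame: the origin (TCP) lies midway between the tips of the shut fingers; the grasp point (between the pads) lies 19 mm behind it; x points along the fingers, y is the direction in which the jaws open and shut, and the axes are right-handed (so a half turn about x gives the same grasp; the last joint's range is limited). The gripper opens to 94 mm and grips with 3 to 60 N. Pads are 16 mm wide; open, the fingers measure 119 mm over their backs; the gripper's body (75 mm by 177 mm) begins 78 mm behind the grasp point.
Start: joints at [59.759, 15.808, 86.224, -0, 77.962, -6.933], TCP at [0.228, 0.528, 0.179] pointing down, gripper open.
Joint ranges: [-165.64, 165.64], [-43.16, 119.46], [12.63, 154.43], [-67.54, 247.53], [6.08, 155.33], [-154.97, 154.97]. Speed limits (degrees/s): [147.25, 147.25, 180, 180, 180, 180].

### API

Orientations are given as [roll, pitch, yaw] about the fixed x, y, z axes, in that order (R = Rz(yaw) Ry(pitch) Rx(roll)).
In Python, from rig import bot gives the robot as it stands. The module is installed in compiled form; this text tells all that it offers.
- The arm moves only by the tool jog_arm, never from a script. Its argument "deltas" is one flat list of numbers, 7 for each row, row after row: the opening, from 0 (shut) to 1 (fully open), then the shift along the tool's x, y, z in cm, then the turn, a rotation vector about the tool's x, y, z in rad. A call has 1 to 12 rows; each row shifts and turns the commanded pose from where the row before left it, along the tool's axes as they then stand; what a row does not reach is not made up. A row lasts 1/8 s, in which the tool goes at most 62.5 mm and 10.7 degrees, less where a joint would pass 70% of its speed; a pose out of reach is approached as far as the arm can. A call with a gripper value outside its range is refused whole. The fingers move at their own pace and stop on an object; "grip_force" is the grip in N (left out, the last holds). Time passes only in rows, so rows that do not move let the fingers close. It gives the time, the measured TCP pose, the force and the opening at its end, in the units of the state.
- bot.state(): the state, without advancing time (a new reading comes with each control period).
- bot.snapshot(name): name is "scene" or "top" or "wrist"; returns a dict with "color" (400x640x3 uint8, red, green, blue), "camera_matrix" (3x3 intrinsics, pixels), "R" (3x3) and "t" (3): a world point X has camera coordinates R X + t. Camera axes: x right, y down, z forward; pixel columns grow to the right and rows downward; lengths in m; the calibration is good to about 2 mm. A picture is of the moment at which its call begins. There is no depth.
- bot.finish_job(): hands the job in, once; it reports no verdict.
The state is a dict: "time_s": time; "qpos": joint angles; "qd": joint speeds; "joint_efforts": joint torques, N m; "position": TCP position; "ee_rot": TCP orientation; "wrist_force": force on the tool from outside, world axes, zero at the start; "wrist_torque": the same for the moment, N m; "opening": finger opening in m.
Only numpy, scipy, OpenCV 4.12 (cv2) and the standard library are available. Lean on these libraries where they do the work, as an engineer would, in place of code of your own. Each camera call takes 0.05 s, during which the arm holds its last target. There are 200 camera calls.

## Working session

There is one attempt and no reset: what is moved stays moved. The work goes in short steps, Python scripts to look and compute and a tool call to move; the robot and the scene stay as the last step left them, time stands still between calls to the robot, and variables do not carry over. Pictures are saved under pics/ and viewed, about 8 in all and at most 12, crops included, and the job is handed in when it is done.

Besides the shell and the picture viewer there is one more tool, called after "Call:" by a JSON object that holds its "op" and its "data", one argument or row to a line. jog_arm: Moves the arm, as the interface text tells. Its arguments: {"type":"object","properties":{"deltas":{"type":"array"},"grip_force":{"type":"number"}},"required":["deltas"]}

```bash
mkdir -p pics; cat > h.py <<'E'
import numpy as np, cv2
from rig import bot
def snap(cam,name):
    s=bot.snapshot(cam); cv2.imwrite(f'pics/{name}.png',s['color'][:,:,::-1]); np.savez(f'pics/{name}.npz',**s); return s
def ray(s,u,v,z):
    K,R,t=s['camera_matrix'],s['R'],s['t']
    d=R.T@np.linalg.solve(K,[u,v,1]); c=-R.T@t
    return c+d*(z-c[2])/d[2]
def proj(s,X):
    p=s['camera_matrix']@(s['R']@np.array(X)+s['t']); return p[:2]/p[2]
E
python3 - <<'E'
from h import *
st=bot.state(); print(st)
a=snap('scene','s1'); b=snap('top','t1')
for s in (a,b): print(s['camera_matrix'],-s['R'].T@s['t'],s['R'])
E
```

```text
{'time_s': 0.0, 'qpos': array([ 5.97596987e+01,  1.58451849e+01,  8.62917596e+01,  1.31332249e-03,
        7.79604854e+01, -6.93339918e+00]), 'qd': array([ 0.02014079, -0.03411126,  0.03634614, -0.07591252,  0.01590977,
       -0.01071736]), 'joint_efforts': array([ 1.51035429e-04, -4.04594636e+01, -2.37223577e+01,  7.02535082e-02,
        3.46608250e-02, -1.16993824e-04]), 'position': array([0.22721092, 0.52757532, 0.17855309]), 'ee_rot': array([ -97.68842054,   89.90256163, -120.99559767]), 'wrist_force': array([ 0.44888154, -0.53403274,  0.10422132]), 'wrist_torque': array([-0.03847599,  0.01426928, -0.05153557]), 'opening': 0.09372305976173603}
[[367.55344494   0.         322.89191642]
 [  0.         367.55344494 203.00705652]
 [  0.           0.           1.        ]] [ 0.9760095  -0.63283619  1.16834264] [[ 8.38339506e-01  5.45148366e-01 -3.64121723e-04]
 [ 4.41203721e-01 -6.78883470e-01 -5.86904176e-01]
 [-3.20197048e-01  4.91864304e-01 -8.09656320e-01]]
[[417.41075795   0.         318.48199646]
 [  0.         417.41075795 202.56815307]
 [  0.           0.           1.        ]] [ 0.48811534 -0.00252002  1.30373129] [[-0.00428218 -0.99985509 -0.0164758 ]
 [-0.99958714  0.00474799 -0.02833753]
 [ 0.02841165  0.01634765 -0.99946262]]
```

View pics/t1.png

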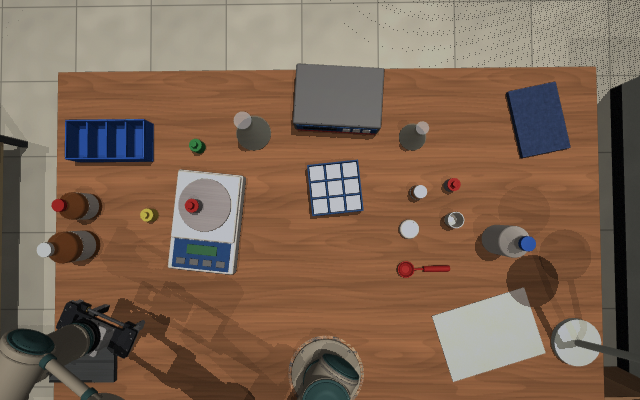

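View pics/s1.png

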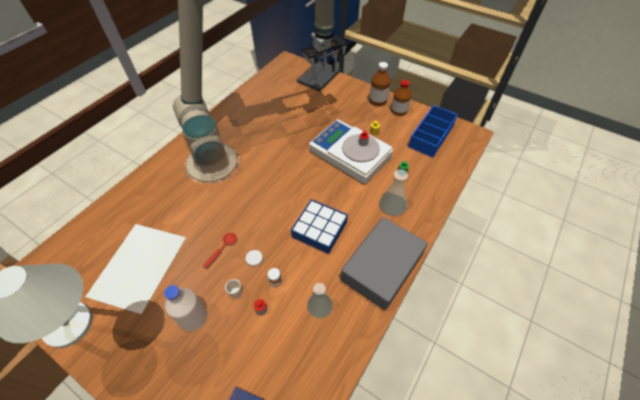

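The top view shows the box at about (334,188), with a red-lidded pot on the balance pan at (192,206) and another at (453,185). The green (197,146) and yellow (147,215) pots are the look-alikes. The jar is at (420,191), the beaker at (456,220), the cap at (409,229) and a flask at (413,135). Next I'll measure these positions and confirm in a crop.

```bash
python3 - <<'E'
from h import *
T=dict(np.load('pics/t1.npz')); S=dict(np.load('pics/s1.npz'))
def comps(s,box,f,mina=4):
    x0,y0,x1,y1=box; c=s['color'][y0:y1,x0:x1]
    m=f(c.astype(int)).astype(np.uint8); n,l,st,ce=cv2.connectedComponentsWithStats(m,connectivity=4)
    return [(ce[i]+[x0,y0],st[i,4],st[i,:4]+[x0,y0,0,0]) for i in range(1,n) if st[i,4]>=mina]
red=lambda c:(c[...,0]>100)&(c[...,1]<70)&(c[...,2]<80)
white=lambda c:c.min(-1)>150
def tri(a,b):
    A=[];
    for s,p in((T,a),(S,b)):
        P=s['camera_matrix']@np.c_[s['R'],s['t']]
        A+= [p[0]*P[2]-P[0],p[1]*P[2]-P[1]]
    X=np.linalg.svd(np.array(A))[2][-1]; return X[:3]/X[3]
for n,bt,bs in(('A',(180,195,205,218),(355,125,375,145)),('B',(442,172,466,198),(248,292,272,320))):
    a=comps(T,bt,red);b=comps(S,bs,red);print(n,a,b,tri(max(a,key=lambda q:q[1])[0],max(b,key=lambda q:q[1])[0]))
pl=comps(T,(300,155,370,222),white,50)
P=np.array([ray(T,*p[0],.05)[:2] for p in pl]);print(len(P),P.round(4),P.mean(0))
pl=comps(S,(285,190,355,260),white,40)
Q=np.array([ray(S,*p[0],.05)[:2] for p in pl]);print(len(Q),Q.round(4),Q.mean(0))
for n,(u,v),z in(('jar',(420,191),.06),('beaker',(456,220),.055),('cap',(409,229),.02),('flask',(421,128),.14)):print(n,ray(T,u,v,z))
c=T['color']
z=lambda x0,y0,x1,y1:cv2.resize(c[y0:y1,x0:x1,::-1],(390,390),interpolation=cv2.INTER_CUBIC)
cv2.imwrite('pics/c1.png',np.hstack([z(160,165,238,243),z(394,160,472,238)]))
E
```

```text
A [(array([191.14074074, 205.13333333]), np.int32(135), array([185, 199,  14,  14]))] [(array([363.8627451 , 135.78431373]), np.int32(51), array([360, 131,   8,   9]))] [0.51597883 0.38087493 0.11667685]
B [(array([453.96491228, 183.79824561]), np.int32(114), array([448, 178,  13,  13]))] [(array([259.54954955, 305.27027027]), np.int32(111), array([254, 300,  12,  12]))] [ 0.57904048 -0.39065887  0.03996208]
9 [[ 0.6238 -0.0757]
 [ 0.6186 -0.026 ]
 [ 0.6136  0.0238]
 [ 0.5741 -0.0806]
 [ 0.5689 -0.031 ]
 [ 0.564   0.0187]
 [ 0.5244 -0.0856]
 [ 0.5193 -0.0361]
 [ 0.5143  0.0135]] [ 0.56900174 -0.03101989]
5 [[ 0.5178 -0.0146]
 [ 0.5703 -0.0347]
 [ 0.6173 -0.0051]
 [ 0.5254 -0.0865]
 [ 0.624  -0.077 ]] [ 0.57094265 -0.04355693]
jar [ 0.55642775 -0.28403857  0.06      ]
beaker [ 0.46981551 -0.39084088  0.055     ]
cap [ 0.44236055 -0.25825729  0.02      ]
flask [ 0.72813614 -0.27067567  0.14      ]
```

View pics/c1.png

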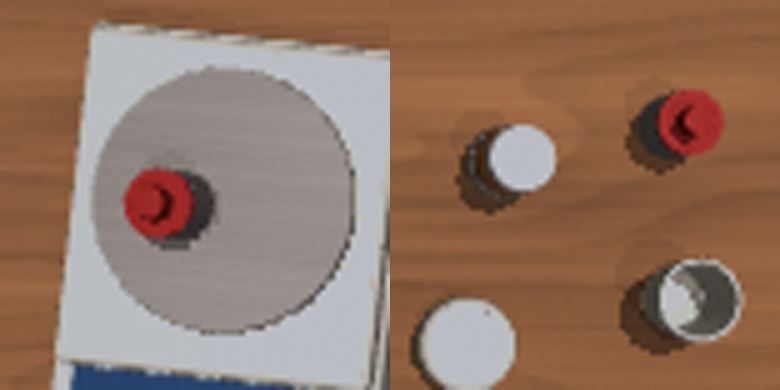

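The crop confirms both red pots: A on the pan and B with the jar, beaker and cap around it. The box came out at (0.569,-0.031), yaw 5.8°, with the plates at the expected 50 mm pitch. Next step is working out the moves.

```bash
cat >> h.py <<'E'
from scipy.spatial.transform import Rotation as Ro
def Rt(st=None):
    return Ro.from_euler('xyz',(st or bot.state())['ee_rot'],degrees=True)
C=np.array([.569,-.031]); ex=np.array([.0496,.0050]); ey=np.array([-.0051,.0497])
def cell(i,j): return C+i*ex+j*ey
def go(X,p0=None):
    st=bot.state(); d=np.array(X)-(st['position'] if p0 is None else p0)
    return (Rt(st).inv().apply(d)*100).round(2)
E
python3 - <<'E'
from h import *
st=bot.state(); print(Rt().as_matrix().round(4))
T=dict(np.load('pics/t1.npz'))
print('A',ray(T,191.1,205.1,.128),'B',ray(T,454,183.8,.046))
p=st['position']
seq=[(1,-1),(1,0),(1,1),(0,1),(0,0),(0,-1),(-1,-1),(-1,0),(-1,1)]
seq=[(1,1),(1,0),(1,-1),(0,-1),(0,0),(0,1),(-1,1),(-1,0),(-1,-1)]
for k in seq:
    X=np.r_[cell(*k),.179]; print(k,X.round(4),go(X,p)); p=X
E
```

```text
[[-8.000e-04  3.957e-01  9.184e-01]
 [-1.500e-03  9.184e-01 -3.957e-01]
 [-1.000e+00 -1.700e-03 -2.000e-04]]
A [0.51607849 0.37753213 0.128     ] B [ 0.57831027 -0.38914005  0.046     ]
(1, 1) [0.6135 0.0237 0.179 ] [  0.   -30.99  55.41]
(1, 0) [ 0.6186 -0.026   0.179 ] [ 0.01 -4.36  2.44]
(1, -1) [ 0.6237 -0.0757  0.179 ] [ 0.01 -4.36  2.44]
(0, -1) [ 0.5741 -0.0807  0.179 ] [ 0.   -2.42 -4.36]
(0, 0) [ 0.569 -0.031  0.179] [-0.01  4.36 -2.44]
(0, 1) [0.5639 0.0187 0.179 ] [-0.01  4.36 -2.44]
(-1, 1) [0.5143 0.0137 0.179 ] [ 0.   -2.42 -4.36]
(-1, 0) [ 0.5194 -0.036   0.179 ] [ 0.01 -4.36  2.44]
(-1, -1) [ 0.5245 -0.0857  0.179 ] [ 0.01 -4.36  2.44]
```

Call:
{"op": "jog_arm", "data": {
  "deltas": [0, 0, -2.58, 4.62, 0, 0, 0, 0, 0, -2.58, 4.62, 0, 0, 0, 0, 0, -2.58, 4.62, 0, 0, 0, 0, 0, -2.58, 4.62, 0, 0, 0, 0, 0, -2.58, 4.62, 0, 0, 0, 0, 0, -2.58, 4.62, 0, 0, 0, 0, 0, -2.58, 4.62, 0, 0, 0, 0, 0, -2.58, 4.62, 0, 0, 0, 0, 0, -2.58, 4.62, 0, 0, 0, 0, 0, -2.58, 4.62, 0, 0, 0, 0, 0, -2.6, 4.6, 0, 0, 0, 0, 3.0, -2.6, 4.6, 0, 0, 0],
  "grip_force": 20
}}

```text
time_s: 1.6
position: [0.6165, 0.0226, 0.1509]
ee_rot: [23.0, 89.7, -0.3]
wrist_force: [0.2, 0.1, -0.4]
opening: 0.0006
```

Call:
{"op": "jog_arm", "data": {
  "deltas": [0, 4, 0, 0, 0, 0, 0, 0, 4, 0, 0, 0, 0, 0, 0, 0.8, 0, 0, 0, 0, 0, 0, 0, 0, 0, 0, 0, 0, 0, 0, 0, 0, 0, 0, 0]
}}

```text
time_s: 2.22
position: [0.6151, 0.0243, 0.0632]
ee_rot: [20.1, 89.8, -3.2]
wrist_force: [-0.4, -0.2, -0.2]
opening: 0.0002
```

```bash
python3 - <<'E'
from h import *
st=bot.state(); print(st['position'],st['ee_rot'],st['wrist_force'],st['opening'],st['time_s']); print(Rt().as_matrix().round(4)); print(go(np.r_[cell(1,1),.06]))
s=snap('wrist','w1')
print(proj(s,st['position']))
E
```

```text
[0.61514245 0.02434672 0.06323752] [20.12701372 89.79931562 -3.15699111] [-0.40920217 -0.20476213 -0.17533159] 0.0002126931199369186 2.225
[[ 3.500e-03  3.953e-01  9.186e-01]
 [-2.000e-04  9.186e-01 -3.953e-01]
 [-1.000e+00  1.200e-03  3.300e-03]]
[ 0.32 -0.12 -0.13]
[326.88801935 235.16993206]
```

View pics/w1.png

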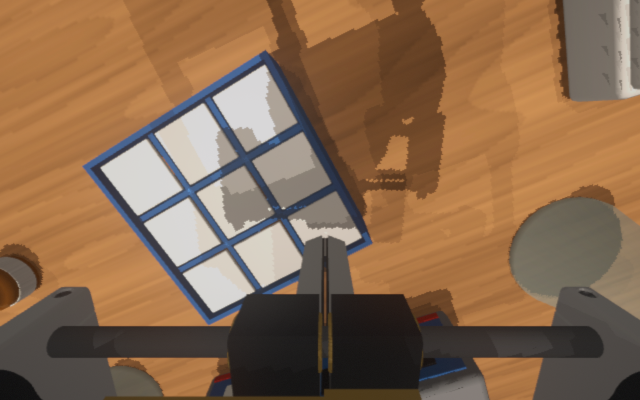

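The wrist view shows the shut fingertips at (325,240) over the far-left cell's plate, as meant. Now the first press, in stages.

Call:
{"op": "jog_arm", "data": {
  "deltas": [0, 0.9, -0.1, -0.1, 0, 0, 0, 0, 0.8, 0, 0, 0, 0, 0, 0, 0.2, 0, 0, 0, 0, 0, 0, 0, 0, 0, 0, 0, 0]
}}

```text
time_s: 2.78
position: [0.6121, 0.0237, 0.042]
ee_rot: [-168.2, 90.0, 168.5]
wrist_force: [0.3, 0.8, -0.6]
opening: 0.0006
```

Call:
{"op": "jog_arm", "data": {
  "deltas": [0, 0.6, 0, 0, 0, 0, 0, 0, 0, 0, 0, 0, 0, 0, 0, 0, 0, 0, 0, 0, 0]
}}

```text
time_s: 3.15
position: [0.6124, 0.0237, 0.0363]
ee_rot: [126.5, 90.0, 103.2]
wrist_force: [0.6, 0.1, -0.5]
opening: 0.0006
```

First cell (1,1) is at 14 mm with no resistance, so it's empty. Next is its neighbour (1,0).

Call:
{"op": "jog_arm", "data": {
  "deltas": [0, -2.6, 0, 0, 0, 0, 0, 0, 0, -4.36, 2.44, 0, 0, 0, 0, 0.9, 0, 0, 0, 0, 0, 0, 0.7, 0, 0, 0, 0, 0, 0, 0, 0, 0, 0, 0, 0, 0, 0, 0, 0, 0, 0, 0]
}}

```text
time_s: 3.9
position: [0.6173, -0.0251, 0.0462]
ee_rot: [163.5, 90.0, 140.2]
wrist_force: [0.3, -0.4, 0.1]
opening: 0.0006
```

Call:
{"op": "jog_arm", "data": {
  "deltas": [0, 0.75, 0, 0, 0, 0, 0, 0, 0, 0, 0, 0, 0, 0, 0, 0, 0, 0, 0, 0, 0]
}}

```text
time_s: 4.28
position: [0.6175, -0.0259, 0.0388]
ee_rot: [157.0, 90.0, 133.7]
wrist_force: [-0.5, -0.2, 0.3]
opening: 0.0005
```

Call:
{"op": "jog_arm", "data": {
  "deltas": [0, 0.5, 0, 0, 0, 0, 0, 0, 0, 0, 0, 0, 0, 0, 0, 0, 0, 0, 0, 0, 0]
}}

```text
time_s: 4.65
position: [0.6175, -0.026, 0.0338]
ee_rot: [132.3, 90.0, 109.0]
wrist_force: [0.2, 0.6, -0.3]
opening: 0.0008
```

```bash
python3 - <<'E'
from h import *
f=[]
for i in range(3): snap('wrist','w2'); f.append(bot.state()['wrist_force'].round(2))
print(bot.state()['position'],f)
c=cv2.imread('pics/w2.png')
cv2.imwrite('pics/w2c.png',cv2.resize(c[40:300,160:460],None,fx=2,fy=2))
E
```

```text
[ 0.61760828 -0.02604246  0.03396659] [array([-0.25, -0.78,  0.36]), array([ 0.91,  0.41, -0.55]), array([ 0.15, -0.41,  0.32])]
```

View pics/w2c.png

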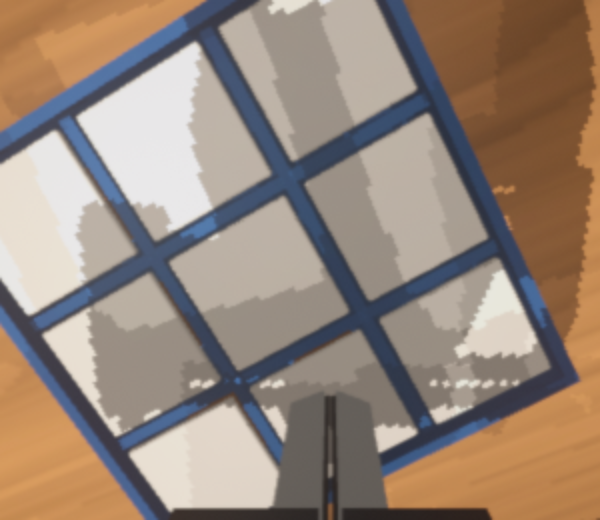

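The crop shows the fingertips inside the middle cell of the far row, 16 mm down with no force. I'll press one more plate for contrast, to confirm that stiff plates can be felt.

Call:
{"op": "jog_arm", "data": {
  "deltas": [0, -2.8, 0, 0, 0, 0, 0, 0, 0, -4.36, 2.44, 0, 0, 0, 0, 0.9, 0, 0, 0, 0, 0, 0, 0.7, 0, 0, 0, 0, 0, 0, 0, 0, 0, 0, 0, 0, 0, 0, 0, 0, 0, 0, 0]
}}

```text
time_s: 5.55
position: [0.6224, -0.0748, 0.0456]
ee_rot: [165.2, 90.0, 141.9]
wrist_force: [-0.9, -0.2, -0.0]
opening: 0.0005
```

Call:
{"op": "jog_arm", "data": {
  "deltas": [0, 0.65, 0, 0, 0, 0, 0, 0, 0, 0, 0, 0, 0, 0, 0, 0, 0, 0, 0, 0, 0]
}}

```text
time_s: 5.92
position: [0.6227, -0.0756, 0.0394]
ee_rot: [107.7, 90.0, 84.4]
wrist_force: [0.4, 0.2, 1.1]
opening: 0.0006
```

Call:
{"op": "jog_arm", "data": {
  "deltas": [0, 0.3, 0, 0, 0, 0, 0, 0, 0, 0, 0, 0, 0, 0, 0, 0, 0, 0, 0, 0, 0]
}}

```text
time_s: 6.3
position: [0.6227, -0.0757, 0.0364]
ee_rot: [66.6, 90.0, 43.2]
wrist_force: [-1.0, -0.8, 0.7]
opening: 0.0003
```

Call:
{"op": "jog_arm", "data": {
  "deltas": [0, 0.3, 0, 0, 0, 0, 0, 0, 0, 0, 0, 0, 0, 0, 0, 0.3, 0, 0, 0, 0, 0, 0, 0, 0, 0, 0, 0, 0]
}}

```text
time_s: 6.8
position: [0.6224, -0.0757, 0.03]
ee_rot: [-176.8, 90.0, 159.9]
wrist_force: [0.7, -0.4, -0.2]
opening: 0.0006
```

```bash
python3 - <<'E'
from h import *
f=[]
for i in range(5): s=snap('wrist','w3'); f.append(bot.state()['wrist_force'])
snap('scene','s3')
st=bot.state(); print(st['position'],np.mean(f,0),np.std(f,0),st['joint_efforts'])
c=cv2.imread('pics/w3.png'); d=cv2.imread('pics/s3.png')
cv2.imwrite('pics/w3c.png',np.hstack([cv2.resize(c[60:320,230:430],(400,520)),cv2.resize(d[180:280,280:360],(416,520),interpolation=cv2.INTER_CUBIC)[:, :400]]))
print(proj(s,st['position']))
E
```

```text
[ 0.62277614 -0.07570993  0.03044629] [ 0.34733087 -0.00189995  0.0348931 ] [0.75448927 0.45175012 0.6000975 ] [-1.73649296e-03 -4.76488888e+01 -2.02685112e+01 -2.37732886e-03
  7.61873089e-02  5.05422452e-05]
[326.89205549 235.22322704]
```

View pics/w3c.png

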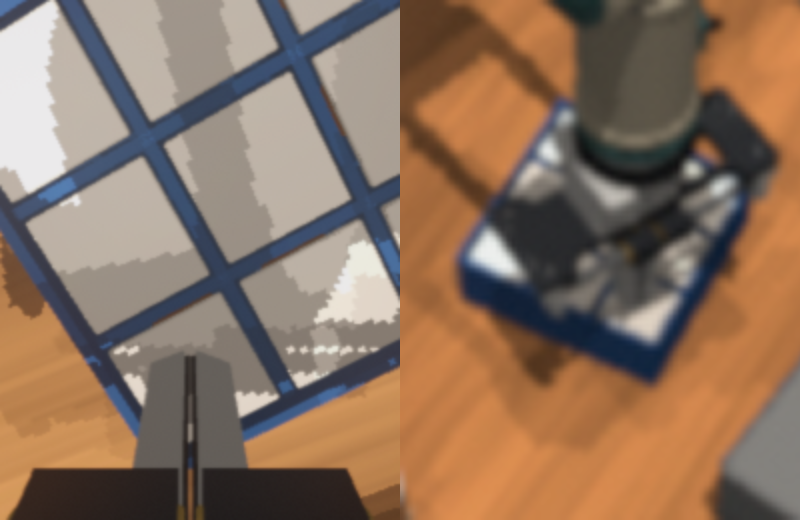

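```bash
python3 - <<'E'
from h import *
s=dict(np.load('pics/w3.npz')); print('cam',-s['R'].T@s['t'],'axis',s['R'][2])
for k in((.5,-.5),(-.5,-.5),(.5,.5),(-.5,.5)):
    X=cell(*k)
    for z in(.056,.036): print(k,z,proj(s,np.r_[X,z]).round(1))
t=bot.snapshot('top'); 
d=np.load('pics/s3.npz'); print('tip in scene',proj(dict(d),bot.state()['position']))
c=cv2.imread('pics/w3.png'); 
for k in((.5,-.5),(-.5,-.5),(.5,.5),(-.5,.5)):
    p=proj(s,np.r_[cell(*k),.056]); cv2.circle(c,tuple(int(q) for q in p),3,(0,0,255),1)
cv2.imwrite('pics/w4.png',cv2.resize(c[100:280,200:460],None,fx=3,fy=3,interpolation=cv2.INTER_CUBIC))
E
```

```text
cam [ 0.54467285 -0.04381384  0.23422578] axis [ 0.26285949 -0.11311075 -0.95818101]
(0.5, -0.5) 0.056 [343.6 201.3]
(0.5, -0.5) 0.036 [341.8 193.2]
(-0.5, -0.5) 0.056 [302.9 128.7]
(-0.5, -0.5) 0.036 [305.  127.3]
(0.5, 0.5) 0.056 [417.7 161.9]
(0.5, 0.5) 0.036 [408.6 157.3]
(-0.5, 0.5) 0.056 [380.8  83.3]
(-0.5, 0.5) 0.036 [375.   86.5]
tip in scene [325.1245672  240.57974605]
```

View pics/w4.png

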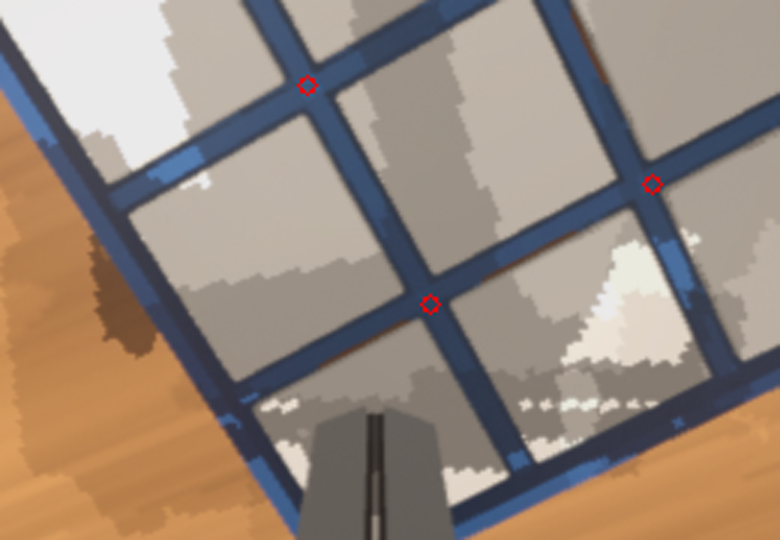

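The rim crossings project where they should (within about 2 px), so the geometry holds. But three "empty" plates contradicts the description. I'll press on here to find this cell's stop.

Call:
{"op": "jog_arm", "data": {
  "deltas": [0, 0.3, 0, 0, 0, 0, 0, 0, 0.3, 0, 0, 0, 0, 0, 0, 0, 0, 0, 0, 0, 0]
}}

```text
time_s: 7.52
position: [0.6225, -0.0757, 0.0241]
ee_rot: [178.6, 90.0, 155.3]
wrist_force: [-1.2, -0.2, 0.4]
opening: 0.0005
```

Call:
{"op": "jog_arm", "data": {
  "deltas": [0, 0.3, 0, 0, 0, 0, 0, 0, 0.3, 0, 0, 0, 0, 0, 0, 0, 0, 0, 0, 0, 0]
}}

```text
time_s: 7.9
position: [0.6228, -0.0757, 0.0201]
ee_rot: [9.5, 89.9, -13.8]
wrist_force: [-2.8, -0.3, 9.7]
opening: 0.0004
```

```bash
python3 - <<'E'
from h import *
f=[]
for i in range(5): s=snap('wrist','w5'); f.append(bot.state()['wrist_force'])
snap('top','t5');snap('scene','s5')
st=bot.state(); print(st['position'],np.mean(f,0),st['qpos'],st['joint_efforts'])
c=cv2.imread('pics/w5.png');t=cv2.imread('pics/t5.png')
t=t[140:230,290:380]
cv2.imwrite('pics/w5c.png',np.hstack([cv2.resize(c[100:320,220:440],(400,400),interpolation=cv2.INTER_CUBIC),cv2.resize(t,(400,400),interpolation=cv2.INTER_CUBIC)]))
E
```

```text
[ 0.62277412 -0.07573262  0.02013974] [-2.84156752 -0.07988634 10.00778276] [-1.32852251e+01  2.71100713e+01  9.25283792e+01  1.08558984e-03
  6.03037192e+01 -7.99820699e+01] [-1.29019869e-01 -4.18607283e+01 -1.83703583e+01  3.17035674e-02
 -1.00750297e+00 -1.84563287e-04]
```

View pics/w5c.png

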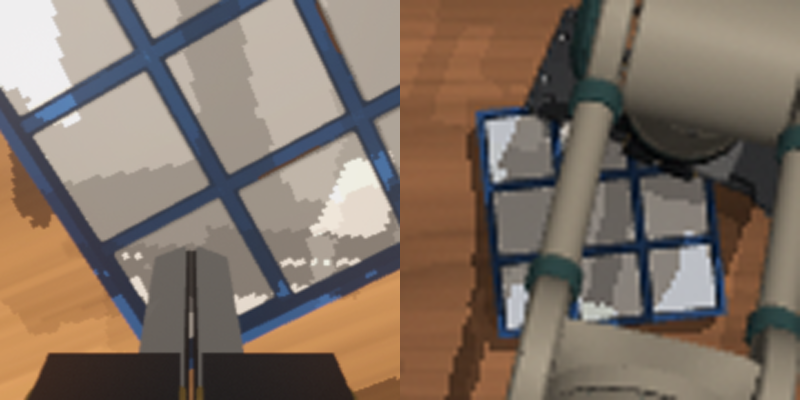

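Contact came only at reported z≈0.022, with about 10 N. The fingertip height may be biased relative to the box, so I'll calibrate it by touching the fixed rim at the wall crossing (0.5,-0.5), where contact should come at 0.056.

Call:
{"op": "jog_arm", "data": {
  "deltas": [0, -4.4, 0, 0, 0, 0, 0, 0, 0, 0.97, -3.4, 0, 0, 0, 0, 0.5, 0, 0, 0, 0, 0, 0, 0.5, 0, 0, 0, 0, 0, 0, 0.2, 0, 0, 0, 0, 0, 0, 0, 0, 0, 0, 0, 0, 0, 0, 0, 0, 0, 0, 0]
}}

```text
time_s: 9.12
position: [0.5956, -0.0536, 0.0501]
ee_rot: [162.6, 90.0, 139.3]
wrist_force: [0.6, -0.1, 0.9]
opening: 0.0004
```

Call:
{"op": "jog_arm", "data": {
  "deltas": [0, 0.3, 0, 0, 0, 0, 0, 0, 0.3, 0, 0, 0, 0, 0, 0, 0, 0, 0, 0, 0, 0, 0, 0, 0, 0, 0, 0, 0]
}}

```text
time_s: 9.62
position: [0.5953, -0.0533, 0.0444]
ee_rot: [56.6, 90.0, 33.3]
wrist_force: [-0.2, -0.4, -0.4]
opening: 0.0003
```

Call:
{"op": "jog_arm", "data": {
  "deltas": [0, 0.3, 0, 0, 0, 0, 0, 0, 0, 0, 0, 0, 0, 0, 0, 0, 0, 0, 0, 0, 0]
}}

```text
time_s: 10.0
position: [0.5953, -0.0533, 0.0413]
ee_rot: [122.9, 90.0, 99.6]
wrist_force: [0.3, 0.9, -0.3]
opening: 0.0004
```

Call:
{"op": "jog_arm", "data": {
  "deltas": [0, 0.3, 0, 0, 0, 0, 0, 0, 0, 0, 0, 0, 0, 0, 0, 0, 0, 0, 0, 0, 0]
}}

```text
time_s: 10.38
position: [0.5952, -0.0533, 0.0383]
ee_rot: [149.4, 90.0, 126.1]
wrist_force: [-0.5, 0.6, -0.2]
opening: 0.0004
```

Call:
{"op": "jog_arm", "data": {
  "deltas": [0, 0.3, 0, 0, 0, 0, 0, 0, 0.2, 0, 0, 0, 0, 0, 0, 0, 0, 0, 0, 0, 0]
}}

```text
time_s: 10.75
position: [0.5951, -0.0533, 0.0331]
ee_rot: [-178.8, 90.0, 157.9]
wrist_force: [0.2, -0.5, -0.2]
opening: 0.0004
```

Call:
{"op": "jog_arm", "data": {
  "deltas": [0, 0.2, 0, 0, 0, 0, 0, 0, 0, 0, 0, 0, 0, 0, 0, 0, 0, 0, 0, 0, 0]
}}

```text
time_s: 11.12
position: [0.5953, -0.0534, 0.0314]
ee_rot: [42.0, 90.0, 18.7]
wrist_force: [0.2, -0.3, -0.4]
opening: 0.0002
```

Call:
{"op": "jog_arm", "data": {
  "deltas": [0, 0.2, 0, 0, 0, 0, 0, 0, 0, 0, 0, 0, 0, 0, 0, 0, 0, 0, 0, 0, 0]
}}

```text
time_s: 11.5
position: [0.5953, -0.0534, 0.0293]
ee_rot: [92.9, 90.0, 69.6]
wrist_force: [0.2, 0.1, -0.8]
opening: 0.0005
```

Call:
{"op": "jog_arm", "data": {
  "deltas": [0, 0.2, 0, 0, 0, 0, 0, 0, 0, 0, 0, 0, 0, 0, 0, 0, 0, 0, 0, 0, 0]
}}

```text
time_s: 11.88
position: [0.5953, -0.0534, 0.0273]
ee_rot: [125.5, 90.0, 102.2]
wrist_force: [-0.1, 0.5, -0.2]
opening: 0.0007
```

Call:
{"op": "jog_arm", "data": {
  "deltas": [0, 0.2, 0, 0, 0, 0, 0, 0, 0, 0, 0, 0, 0, 0, 0, 0, 0, 0, 0, 0, 0]
}}

```text
time_s: 12.25
position: [0.5953, -0.0533, 0.0253]
ee_rot: [110.0, 90.0, 86.7]
wrist_force: [-0.1, -0.3, 0.3]
opening: 0.0006
```

The rim isn't felt even at 0.025, so I need to look at where the fingertips really are.

```bash
python3 - <<'E'
from h import *
s=snap('scene','s6'); w=snap('wrist','w6'); st=bot.state(); p=st['position']
R=Rt(st).as_matrix(); print(p,R.round(3))
k=proj(s,p); k2=proj(s,p-R[:,0]*.08); print(k,k2, proj(w,p),proj(w,p-R[:,0]*.05))
corn=[proj(s,np.r_[cell(a,b),.056]) for a,b in((1.54,1.54),(1.54,-1.54),(-1.54,-1.54),(-1.54,1.54),(.5,-.5))]; print(np.round(corn,1))
c=cv2.imread('pics/s6.png'); x0,y0=280,180; c=cv2.resize(c[y0:y0+90,x0:x0+80],None,fx=6,fy=6,interpolation=cv2.INTER_CUBIC)
for q in [k,k2]: cv2.circle(c,(int((q[0]-x0)*6),int((q[1]-y0)*6)),4,(0,255,0),1)
for q in corn: cv2.circle(c,(int((q[0]-x0)*6),int((q[1]-y0)*6)),4,(0,0,255),1)
w=cv2.imread('pics/w6.png')[60:330,250:400]; w=cv2.resize(w,(300,540))
cv2.imwrite('pics/s6c.png',np.hstack([c,w]))
E
```

```text
[ 0.59535367 -0.05335427  0.0254019 ] [[ 0.     0.396  0.918]
 [ 0.     0.918 -0.396]
 [-1.     0.     0.   ]]
[322.11972326 233.20177496] [322.0676909  221.12868984] [326.87868652 235.23350924] [327.5031817  268.86245227]
[[347.6 213.3]
 [328.8 246.1]
 [290.3 228.8]
 [310.8 197.9]
 [322.3 228.9]]
```

View pics/s6c.png

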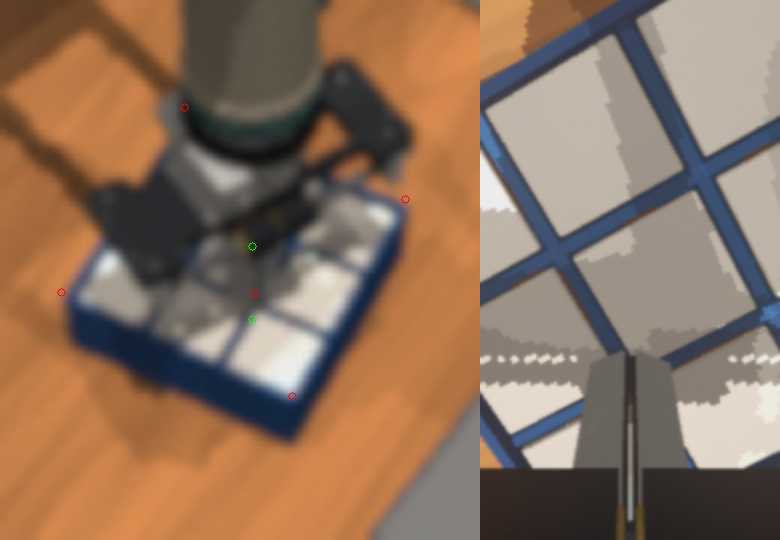

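The crop shows the fingertips still visible around (255,285), at or above the rim crossing at (254,294), and not at the projected TCP at (252,320). So the tips really are higher than reported. I'll keep going in small steps until the rim is felt.

Call:
{"op": "jog_arm", "data": {
  "deltas": [0, 0.2, 0, 0, 0, 0, 0, 0, 0, 0, 0, 0, 0, 0, 0, 0, 0, 0, 0, 0, 0]
}}

```text
time_s: 12.72
position: [0.5955, -0.0534, 0.0236]
ee_rot: [20.7, 90.0, -2.6]
wrist_force: [-0.2, -0.1, 2.0]
opening: 0.0008
```

Call:
{"op": "jog_arm", "data": {
  "deltas": [0, 0.2, 0, 0, 0, 0, 0, 0, 0, 0, 0, 0, 0, 0, 0, 0, 0, 0, 0, 0, 0]
}}

```text
time_s: 13.1
position: [0.5957, -0.0534, 0.0224]
ee_rot: [14.9, 89.9, -8.4]
wrist_force: [-0.1, 0.6, 6.8]
opening: 0.0006
```

```bash
python3 - <<'E'
from h import *
f=[];q=[]
for i in range(8): bot.snapshot('wrist'); st=bot.state(); f.append(st['wrist_force']);q.append(st['wrist_torque'])
F=np.mean(f,0);M=np.mean(q,0);print(F,M,np.std(q,0),st['position'],st['opening'],st['joint_efforts'],st['qpos'])
print('contact xy offset from ref', -M[1]/F[2], M[0]/F[2])
w=np.load('pics/w6.npz'); s=dict(w); p=np.array([0.59535367,-0.05335427,0.0254019]); R=Rt().as_matrix()
for b in(0,.02,.03): print(b,[proj(s,p-R[:,0]*b+R[:,2]*z+R[:,1]*y).round(1) for z in(-.008,0,.008) for y in (0,.01)])
E
```

```text
[-1.12332349  0.47907695  7.29019991] [ 0.06459396  0.25286032 -0.01659852] [0.03018403 0.02494922 0.02487185] [ 0.59566884 -0.05339765  0.02239805] 0.00047111570853633505 [-9.62969544e-02 -4.10523677e+01 -1.79424137e+01 -4.19058575e-03
 -4.04104935e-01  2.99357162e-03] [-1.17892701e+01  2.48226140e+01  9.63225783e+01  5.06239173e-03
  5.87865844e+01 -7.84858907e+01]
contact xy offset from ref -0.0346849643612667 0.008860382362637191
0 [array([326.9, 225. ]), array([340.7, 224.9]), array([326.9, 235.2]), array([340.6, 235.2]), array([326.9, 245.3]), array([340.4, 245.3])]
0.02 [array([327.1, 235.6]), array([342.3, 235.6]), array([327.1, 246.7]), array([342.1, 246.7]), array([327.1, 257.6]), array([341.9, 257.6])]
0.03 [array([327.2, 241.7]), array([343.2, 241.7]), array([327.2, 253.3]), array([343. , 253.3]), array([327.2, 264.7]), array([342.7, 264.7])]
```

Contact at the crossing came at reported z≈0.024, so the shut fingertips sit roughly 26–32 mm behind the reported TCP. The earlier "no force" presses therefore never reached the plates. The images and the touch agree on this, so I'll redo the probing lower, starting with (1,0).

Call:
{"op": "jog_arm", "data": {
  "deltas": [0, -1.6, 0, 0, 0, 0, 0, 0, 0, 3.39, 0.96, 0, 0, 0, 0, 1.2, 0, 0, 0, 0, 0, 0, 0.4, 0, 0, 0, 0, 0, 0, 0, 0, 0, 0, 0, 0, 0, 0, 0, 0, 0, 0, 0]
}}

```text
time_s: 14.25
position: [0.6173, -0.0256, 0.022]
ee_rot: [96.8, 89.9, 73.4]
wrist_force: [0.8, 1.7, 4.9]
opening: 0.0002
```

Call:
{"op": "jog_arm", "data": {
  "deltas": [0, -1.6, 0, 0, 0, 0, 0, 0, 0, 4.36, -2.44, 0, 0, 0, 0, 1.2, 0, 0, 0, 0, 0, 0, 0.4, 0, 0, 0, 0, 0, 0, 0, 0, 0, 0, 0, 0, 0, 0, 0, 0, 0, 0, 0]
}}

```text
time_s: 15.0
position: [0.6124, 0.0227, 0.0214]
ee_rot: [-100.5, 90.0, -123.9]
wrist_force: [-0.8, 1.2, 0.7]
opening: 0.0004
```

Softer here. Going further down.

Call:
{"op": "jog_arm", "data": {
  "deltas": [0, 0.4, 0, 0, 0, 0, 0, 0, 0, 0, 0, 0, 0, 0, 0, 0, 0, 0, 0, 0, 0]
}}

```text
time_s: 15.38
position: [0.6124, 0.0235, 0.0174]
ee_rot: [-0.9, 90.0, -24.2]
wrist_force: [-0.1, -0.2, 0.4]
opening: 0.0005
```

Call:
{"op": "jog_arm", "data": {
  "deltas": [0, 0.4, 0, 0, 0, 0, 0, 0, 0, 0, 0, 0, 0, 0, 0, 0, 0, 0, 0, 0, 0]
}}

```text
time_s: 15.75
position: [0.6123, 0.0237, 0.0133]
ee_rot: [178.1, 90.0, 154.8]
wrist_force: [-0.2, -0.3, 0.6]
opening: 0.0005
```

Call:
{"op": "jog_arm", "data": {
  "deltas": [0, 0.4, 0, 0, 0, 0, 0, 0, 0, 0, 0, 0, 0, 0, 0, 0, 0, 0, 0, 0, 0]
}}

```text
time_s: 16.12
position: [0.6123, 0.0238, 0.0093]
ee_rot: [149.4, 90.0, 126.1]
wrist_force: [0.0, -0.4, 0.6]
opening: 0.0007
```

Call:
{"op": "jog_arm", "data": {
  "deltas": [0, 0.4, 0, 0, 0, 0, 0, 0, 0, 0, 0, 0, 0, 0, 0, 0, 0, 0, 0, 0, 0]
}}

```text
time_s: 16.5
position: [0.6123, 0.0237, 0.0053]
ee_rot: [152.1, 90.0, 128.7]
wrist_force: [-0.9, 0.2, 1.5]
opening: 0.0005
```

(1,1) is really empty: about 19 mm down at ≤1.5 N. On to (0,1).

Call:
{"op": "jog_arm", "data": {
  "deltas": [0, -3.2, 0, 0, 0, 0, 0, 0, 0, -2.42, -4.36, 0, 0, 0, 0, 1.2, 0, 0, 0, 0, 0, 0, 0.4, 0, 0, 0, 0, 0, 0, 0, 0, 0, 0, 0, 0, 0, 0, 0, 0, 0, 0, 0]
}}

```text
time_s: 17.25
position: [0.5638, 0.0187, 0.0213]
ee_rot: [27.7, 90.0, 4.4]
wrist_force: [-0.5, 0.4, 0.2]
opening: 0.0003
```

Call:
{"op": "jog_arm", "data": {
  "deltas": [0, 0, 0, 0, 0, 0, 0]
}}

```text
time_s: 17.38
position: [0.5637, 0.0187, 0.0215]
ee_rot: [23.6, 89.9, 0.3]
wrist_force: [-0.3, 0.4, 0.9]
opening: 0.0007
```

Soft as well, so I go deeper.

Call:
{"op": "jog_arm", "data": {
  "deltas": [0, 0.5, 0, 0, 0, 0, 0, 0, 0, 0, 0, 0, 0, 0, 0, 0, 0, 0, 0, 0, 0]
}}

```text
time_s: 17.75
position: [0.5627, 0.0187, 0.0163]
ee_rot: [155.4, 90.0, 132.0]
wrist_force: [1.1, -0.3, 0.1]
opening: 0.0005
```

Call:
{"op": "jog_arm", "data": {
  "deltas": [0, 0.4, 0, 0, 0, 0, 0, 0, 0, 0, 0, 0, 0, 0, 0, 0, 0, 0, 0, 0, 0]
}}

```text
time_s: 18.12
position: [0.563, 0.0187, 0.0145]
ee_rot: [19.2, 89.9, -4.1]
wrist_force: [-3.7, -0.2, 14.0]
opening: 0.0006
```

Hard stop at 0.0145, so (0,1) is a low jar. That also confirms the tip offset of 26 mm (0.041-0.015). Next is (0,0).

Call:
{"op": "jog_arm", "data": {
  "deltas": [0, -2.5, 0, 0, 0, 0, 0, 0, 0, -4.36, 2.44, 0, 0, 0, 0, 1.2, 0, 0, 0, 0, 0, 0, 0.4, 0, 0, 0, 0, 0, 0, 0, 0, 0, 0, 0, 0, 0, 0, 0, 0, 0, 0, 0]
}}

```text
time_s: 18.88
position: [0.5676, -0.0316, 0.0218]
ee_rot: [-74.2, 89.9, -97.4]
wrist_force: [-1.0, -4.0, 6.2]
opening: 0.0005
```

(0,0) is stiff. Next is (0,-1).

Call:
{"op": "jog_arm", "data": {
  "deltas": [0, -1.6, 0, 0, 0, 0, 0, 0, 0, -4.36, 2.44, 0, 0, 0, 0, 1.2, 0, 0, 0, 0, 0, 0, 0.4, 0, 0, 0, 0, 0, 0, 0, 0, 0, 0, 0, 0, 0, 0, 0, 0, 0, 0, 0]
}}

```text
time_s: 19.62
position: [0.5726, -0.0804, 0.022]
ee_rot: [-88.8, 89.9, -112.0]
wrist_force: [-1.1, -3.8, 6.1]
opening: 0.0002
```

Stiff. Next is (-1,-1).

Call:
{"op": "jog_arm", "data": {
  "deltas": [0, -1.6, 0, 0, 0, 0, 0, 0, 0, -2.42, -4.36, 0, 0, 0, 0, 1.2, 0, 0, 0, 0, 0, 0, 0.4, 0, 0, 0, 0, 0, 0, 0, 0, 0, 0, 0, 0, 0, 0, 0, 0, 0, 0, 0]
}}

```text
time_s: 20.38
position: [0.5245, -0.0856, 0.0214]
ee_rot: [33.0, 90.0, 9.7]
wrist_force: [0.0, 0.2, 0.2]
opening: 0.0003
```

Call:
{"op": "jog_arm", "data": {
  "deltas": [0, 0.5, 0, 0, 0, 0, 0, 0, 0.4, 0, 0, 0, 0, 0, 0, 0, 0, 0, 0, 0, 0, 0, 0, 0, 0, 0, 0, 0]
}}

```text
time_s: 20.88
position: [0.5247, -0.0858, 0.0145]
ee_rot: [14.6, 89.8, -8.7]
wrist_force: [-1.9, 1.7, 14.5]
opening: 0.0002
```

(-1,-1) is the second low jar, which leaves (-1,0) and (-1,1). I'll test (-1,0).

Call:
{"op": "jog_arm", "data": {
  "deltas": [0, -2.5, 0, 0, 0, 0, 0, 0, 0, 4.36, -2.44, 0, 0, 0, 0, 1.2, 0, 0, 0, 0, 0, 0, 0.4, 0, 0, 0, 0, 0, 0, 0, 0, 0, 0, 0, 0, 0, 0, 0, 0, 0, 0, 0]
}}

```text
time_s: 21.62
position: [0.5184, -0.0367, 0.0212]
ee_rot: [-131.6, 90.0, -154.9]
wrist_force: [-1.0, 0.2, -0.3]
opening: 0.0004
```

Call:
{"op": "jog_arm", "data": {
  "deltas": [0, 0.5, 0, 0, 0, 0, 0, 0, 0.5, 0, 0, 0, 0, 0, 0, 0, 0, 0, 0, 0, 0, 0, 0, 0, 0, 0, 0, 0]
}}

```text
time_s: 22.12
position: [0.5182, -0.036, 0.0113]
ee_rot: [-174.7, 90.0, 162.0]
wrist_force: [-0.4, -1.0, 0.1]
opening: 0.0001
```

```bash
python3 - <<'E'
from h import *
st=bot.state();print(st['position'],st['wrist_force'],st['time_s']);s=snap('wrist','w7')
R=Rt(st).as_matrix();print(R.round(4))
q=st['position'].copy(); 
A=np.array([.516,.3777]);B=np.array([.5785,-.3892])
print('to A',go(np.r_[A,q[2]]),'to B',go(np.r_[B,q[2]]),'A->cell11',R.T@np.r_[cell(1,1)-A,0]*100,'cell11->B',R.T@np.r_[B-cell(1,1),0]*100,'B->cell-10',R.T@np.r_[cell(-1,0)-B,0]*100)
E
```

```text
[ 0.5181596  -0.03596968  0.01129286] [-0.44208643 -0.95011359  0.1378692 ] 22.125
[[-3.000e-04  3.956e-01  9.184e-01]
 [ 1.000e-04  9.184e-01 -3.956e-01]
 [-1.000e+00 -0.000e+00 -3.000e-04]]
to A [ 1.000e-02  3.790e+01 -1.656e+01] to B [  0.   -30.06  19.52] A->cell11 [-6.35062452e-03 -2.86538595e+01  2.29603744e+01] cell11->B [-2.96481873e-03 -3.93055896e+01  1.31219175e+01] B->cell-10 [ 5.19581825e-03  3.00996774e+01 -1.94020589e+01]
```

(-1,0) is past 9 mm with no force, so the empty cells are (1,1) and (-1,0). Now to pot A, opening the fingers on the way.

Call:
{"op": "jog_arm", "data": {
  "deltas": [0, -5, 0, 0, 0, 0, 0, 0, -5, 4.74, -2.07, 0, 0, 0, 0.5, -5, 4.74, -2.07, 0, 0, 0, 1, 0, 4.74, -2.07, 0, 0, 0, 1, 0, 4.74, -2.07, 0, 0, 0, 1, 0, 4.74, -2.07, 0, 0, 0, 1, 0, 4.74, -2.07, 0, 0, 0, 1, 0, 4.74, -2.07, 0, 0, 0, 1, 0, 4.72, -2.07, 0, 0, 0, 1, 0, 0, 0, 0, 0, 0, 1, 0, 0, 0, 0, 0, 0]
}}

```text
time_s: 23.55
position: [0.5157, 0.3635, 0.1479]
ee_rot: [-101.6, 89.9, -124.8]
wrist_force: [-0.3, -0.2, -1.0]
opening: 0.087
```

```bash
cat >> h.py <<'E'
def lid(cam,zl,near,rad=60,name=None):
    s=snap(cam,name or 'x'); c=s['color'].astype(int)
    m=((c[...,0]>90)&(c[...,1]<75)&(c[...,2]<85)&(c[...,0]>2*c[...,1])).astype(np.uint8)
    p=proj(s,np.r_[near,zl]); n,l,stt,ce=cv2.connectedComponentsWithStats(m)
    r=[]
    for i in range(1,n):
        if stt[i,4]>20 and np.hypot(*(ce[i]-p))<rad:
            q=np.argwhere(l==i)[:,::-1].astype(np.float32); (u,v),rr=cv2.minEnclosingCircle(q)
            r.append((stt[i,4],ce[i].round(1),stt[i,:4],ray(s,*ce[i],zl)[:2].round(4)))
    return p,r
E
python3 - <<'E'
from h import *
st=bot.state();print(st['position'],st['opening'],st['time_s'])
print(lid('wrist',.126,[.516,.378],150,'w8'))
c=cv2.imread('pics/w8.png'); cv2.imwrite('pics/w8c.png',c)
E
```

```text
[0.51570811 0.36349502 0.14788422] 0.08699935246963288 23.55
(array([343.61328045, 218.23713601]), [(np.int32(1680), array([342.9, 217.5]), array([320, 195,  47,  46], dtype=int32), array([0.5152, 0.3777]))])
```

View pics/w8c.png

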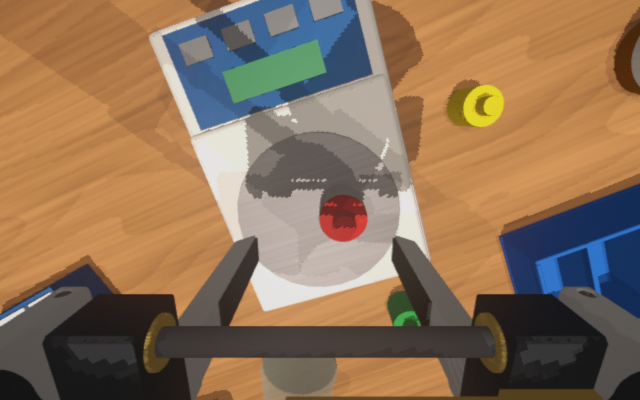

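The wrist view shows the red pot at (343,218) between the open fingers. Its lid measures (0.5153,0.3777), which agrees with the top camera. I'll centre on it and come down partway.

Call:
{"op": "jog_arm", "data": {
  "deltas": [1, 0, 1.3, -0.58, 0, 0, 0, 1, 2, 0, 0, 0, 0, 0, 1, 0, 0, 0, 0, 0, 0, 1, 0, 0, 0, 0, 0, 0]
}}

```text
time_s: 24.1
position: [0.5164, 0.3782, 0.1288]
ee_rot: [65.5, 90.0, 42.2]
wrist_force: [-0.7, 0.4, 0.1]
opening: 0.0937
```

```bash
python3 - <<'E'
from h import *
st=bot.state();print(st['position'],st['opening'],st['time_s'],Rt(st).as_matrix()[:,0])
p,r=lid('wrist',.126,[.5155,.378],150,'w9'); print(p,r)
print(go(np.r_[.5153,.3777,.102]))
E
```

```text
[0.51642913 0.37824377 0.12882285] 0.09369618883614404 24.1 [ 5.54092552e-04  5.01662797e-04 -9.99999721e-01]
[326.05400399 232.72993234] [(np.int32(1935), array([325.8, 232.3]), array([301, 208,  51,  49], dtype=int32), array([0.5151, 0.378 ]))]
[ 2.7  -0.11 -0.09]
```

Call:
{"op": "jog_arm", "data": {
  "deltas": [1, 1.4, -0.1, -0.1, 0, 0, 0, 1, 1.2, 0, 0, 0, 0, 0, 1, 0, 0, 0, 0, 0, 0, 0.1, 0, 0, 0, 0, 0, 0, 0.1, 0, 0, 0, 0, 0, 0, 0.1, 0, 0, 0, 0, 0, 0, 0.1, 0, 0, 0, 0, 0, 0, 0.1, 0, 0, 0, 0, 0, 0, 0.1, 0, 0, 0, 0, 0, 0],
  "grip_force": 25
}}

```text
time_s: 25.28
position: [0.5147, 0.3778, 0.1023]
ee_rot: [63.2, 90.0, 39.9]
wrist_force: [0.3, 0.2, 0.8]
opening: 0.0378
```

Call:
{"op": "jog_arm", "data": {
  "deltas": [0.1, 0, 0, 0, 0, 0, 0, 0.1, 0, 0, 0, 0, 0, 0, 0.1, 0, 0, 0, 0, 0, 0]
}}

```text
time_s: 25.65
position: [0.5149, 0.378, 0.1023]
ee_rot: [79.9, 90.0, 56.6]
wrist_force: [0.8, 0.3, 0.2]
opening: 0.017
```

Call:
{"op": "jog_arm", "data": {
  "deltas": [0.1, -1, 0, 0, 0, 0, 0, 0.1, -2, 0, 0, 0, 0, 0, 0.1, 0, 0, 0, 0, 0, 0, 0.1, 0, 0, 0, 0, 0, 0]
}}

```text
time_s: 26.15
position: [0.5143, 0.3775, 0.1318]
ee_rot: [-123.6, 89.9, -146.9]
wrist_force: [-0.9, -1.3, -3.4]
opening: 0.0171
```

```bash
python3 - <<'E'
from h import *
st=bot.state();p=st['position'];print(p,st['opening'],st['wrist_force'])
print(lid('wrist',p[2]+.024,p[:2],100,'w10'))
a=lid('top',p[2]+.024,p[:2],30,'t10');print(a)
c=cv2.imread('pics/w10.png')[120:320,200:450];t=cv2.imread('pics/s1.png')
s=bot.snapshot('scene');u=proj(s,p).astype(int);print(u);d=s['color'][u[1]-40:u[1]+40,u[0]-40:u[0]+40,::-1]
cv2.imwrite('pics/w10c.png',np.hstack([cv2.resize(c,(500,400)),cv2.resize(d,(300,400))]))
E
```

```text
[0.51428969 0.3774656  0.13179568] 0.017092686603186982 [-0.9062737  -1.2969683  -3.41103372]
(array([327.10032139, 249.21505211]), [(np.int32(1537), array([324.8, 248.1]), array([301, 223,  50,  54], dtype=int32), array([0.513 , 0.3764]))])
(array([187.88969761, 205.5227019 ]), [])
[363 133]
```

View pics/w10c.png

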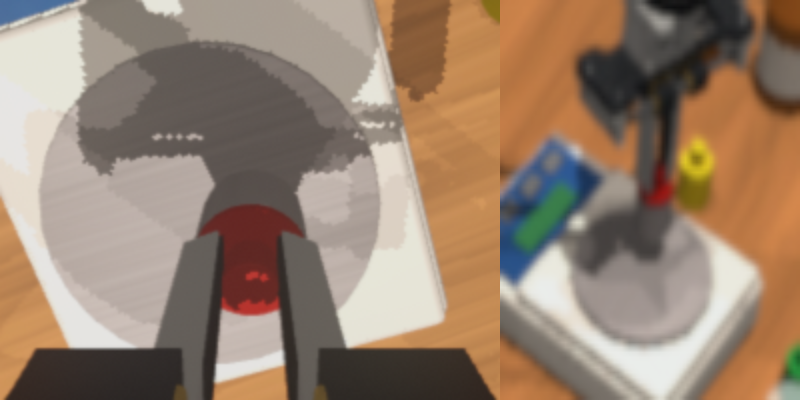

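Pot A hangs upright by its knob: opening 17 mm, red lid between the pads, pan free underneath. Carrying it over to (1,1).

Call:
{"op": "jog_arm", "data": {
  "deltas": [0.1, 0, -2.86, 2.31, 0, 0, 0, 0.1, 0, -2.86, 2.31, 0, 0, 0, 0.1, 0, -2.86, 2.31, 0, 0, 0, 0.1, 0, -2.86, 2.31, 0, 0, 0, 0.1, 0, -2.86, 2.31, 0, 0, 0, 0.1, 0, -2.86, 2.31, 0, 0, 0, 0.1, 0, -2.86, 2.31, 0, 0, 0, 0.1, 0, -2.86, 2.31, 0, 0, 0, 0.1, 0, -2.86, 2.31, 0, 0, 0, 0.1, 0, -2.8, 2.31, 0, 0, 0, 0.1, 0, 0, 0, 0, 0, 0, 0.1, 0, 0, 0, 0, 0, 0]
}}

```text
time_s: 27.8
position: [0.6134, 0.0247, 0.1317]
ee_rot: [168.8, 89.9, 145.5]
wrist_force: [0.2, 0.2, -2.3]
opening: 0.0175
```

```bash
python3 - <<'E'
from h import *
st=bot.state();p=st['position'];R=Rt(st).as_matrix();print(p,st['opening'],st['wrist_force'],R.round(4))
print(go(np.r_[cell(1,1),p[2]]),cell(1,1))
print(lid('wrist',p[2]+.024,p[:2],100,'w11'))
E
```

```text
[0.61337801 0.02465591 0.13169482] 0.017486706355001776 [ 0.24116831  0.16039357 -2.32828572] [[-1.400e-03  3.961e-01  9.182e-01]
 [ 9.000e-04  9.182e-01 -3.961e-01]
 [-1.000e+00  3.000e-04 -1.600e-03]]
[-0.   -0.08  0.05] [0.6135 0.0237]
(array([327.15334612, 249.1701108 ]), [(np.int32(546), array([324.1, 232.5]), array([301, 223,  49,  23], dtype=int32), array([0.6018, 0.0275])), (np.int32(543), array([323.9, 265. ]), array([311, 251,  29,  27], dtype=int32), array([0.6231, 0.0181])), (np.int32(21), array([411.1, 282.8]), array([405, 281,  13,   5], dtype=int32), array([0.6588, 0.0671])), (np.int32(27), array([386.5, 290.4]), array([378, 288,  18,   6], dtype=int32), array([0.6578, 0.0498])), (np.int32(54), array([323.7, 309.6]), array([308, 304,  34,  12], dtype=int32), array([0.6547, 0.0043]))])
```

Call:
{"op": "jog_arm", "data": {
  "deltas": [0.1, 1.5, -0.08, 0.05, 0, 0, 0, 0.1, 2, 0, 0, 0, 0, 0, 0.1, 1.6, 0, 0, 0, 0, 0, 0.1, 0.3, 0, 0, 0, 0, 0, 0.1, 0.4, 0, 0, 0, 0, 0, 0.1, 0.3, 0, 0, 0, 0, 0, 0.1, 0, 0, 0, 0, 0, 0]
}}

```text
time_s: 28.72
position: [0.6142, 0.0233, 0.0714]
ee_rot: [28.9, 90.0, 5.6]
wrist_force: [0.5, 0.3, -1.4]
opening: 0.0171
```

Call:
{"op": "jog_arm", "data": {
  "deltas": [0.1, 0.5, 0, 0, 0, 0, 0, 0.1, 0.5, 0, 0, 0, 0, 0, 0.1, 0.5, 0, 0, 0, 0, 0, 0.1, 0.5, 0, 0, 0, 0, 0, 0.1, 0.3, 0, 0, 0, 0, 0, 0.1, 0, 0, 0, 0, 0, 0, 0.1, 0, 0, 0, 0, 0, 0]
}}

```text
time_s: 29.6
position: [0.6139, 0.0233, 0.0482]
ee_rot: [-148.1, 90.0, -171.4]
wrist_force: [-0.6, 0.3, -0.6]
opening: 0.0172
```

Call:
{"op": "jog_arm", "data": {
  "deltas": [0.1, 0.2, 0, 0, 0, 0, 0, 0.1, 0, 0, 0, 0, 0, 0, 0.4, 0, 0, 0, 0, 0, 0, 0.6, 0, 0, 0, 0, 0, 0, 0.8, 0, 0, 0, 0, 0, 0, 0.8, 0, 0, 0, 0, 0, 0, 0.8, -2, 0, 0, 0, 0, 0, 0.8, -4, 0, 0, 0, 0, 0, 0.8, -3, 0, 0, 0, 0, 0, 0.8, 0, 0, 0, 0, 0, 0]
}}

```text
time_s: 30.85
position: [0.616, 0.0232, 0.1388]
ee_rot: [20.0, 89.7, -3.3]
wrist_force: [0.6, 0.2, -0.4]
opening: 0.0753
```

```bash
python3 - <<'E'
from h import *
st=bot.state();p=st['position'];print(p,st['opening'],st['wrist_force'],st['time_s'])
print(lid('wrist',.070,cell(1,1),80,'w12'),cell(1,1))
print(go(np.r_[.5785,-.3892,p[2]]))
E
```

```text
[0.61601648 0.02321326 0.13883628] 0.07526794525972548 [ 0.57835924  0.15583736 -0.43309125] 30.85
(array([325.6254151, 204.4341755]), [(np.int32(1249), array([324.7, 206. ]), array([305, 187,  41,  39], dtype=int32), array([0.6146, 0.0223]))]) [0.6135 0.0237]
[ -0.2  -39.31  13.01]
```

Call:
{"op": "jog_arm", "data": {
  "deltas": [0.8, 0, -3.93, 1.3, 0, 0, 0, 0.8, 0, -3.93, 1.3, 0, 0, 0, 0.8, 0, -3.93, 1.3, 0, 0, 0, 0.8, 0, -3.93, 1.3, 0, 0, 0, 0.8, 0, -3.93, 1.3, 0, 0, 0, 0.8, 0, -3.93, 1.3, 0, 0, 0, 0.8, 0, -3.93, 1.3, 0, 0, 0, 0.8, 0, -3.93, 1.3, 0, 0, 0, 0.8, 0, -3.93, 1.3, 0, 0, 0, 0.8, 2, -3.93, 1.3, 0, 0, 0, 0.8, 0, 0, 0, 0, 0, 0, 0.8, 0, 0, 0, 0, 0, 0]
}}

```text
time_s: 32.4
position: [0.5773, -0.3879, 0.1146]
ee_rot: [149.5, 89.8, 126.1]
wrist_force: [0.5, 0.6, 0.2]
opening: 0.0753
```

```bash
python3 - <<'E'
from h import *
st=bot.state();p=st['position'];print(p,st['opening'],st['time_s'],Rt(st).as_matrix()[:,0])
w=lid('wrist',.044,[.578,-.389],120,'w13');print(w)
for z in(.070,.080,.094):print('A lid',z,lid('scene',z,cell(1,1),15,'s13'),lid('top',z,cell(1,1),12,'t13'))
print(go(np.r_[max(w[1],key=lambda q:q[0])[3],.050]))
E
```

```text
[ 0.57729277 -0.38785013  0.11456479] 0.07530281599631419 32.4 [-0.00208108  0.00284975 -0.99999377]
(array([325.39916642, 208.14146957]), [(np.int32(1200), array([325.2, 206.8]), array([306, 188,  39,  39], dtype=int32), array([ 0.5767, -0.3886]))])
A lid 0.07 (array([337.9461112 , 213.79052048]), [(np.int32(81), array([338.1, 215.2]), array([333, 211,  12,   9], dtype=int32), array([0.6172, 0.0186]))]) (array([316.31357882, 172.11667807]), [(np.int32(130), array([316.8, 171.7]), array([311, 166,  13,  13], dtype=int32), array([0.6148, 0.0221]))])
A lid 0.08 (array([338.03742335, 212.22265082]), [(np.int32(82), array([338.1, 215.2]), array([333, 211,  12,   9], dtype=int32), array([0.6204, 0.0129]))]) (array([316.23987098, 171.77225043]), [(np.int32(129), array([316.8, 171.7]), array([311, 166,  13,  13], dtype=int32), array([0.6138, 0.0219]))])
A lid 0.094 (array([338.16715828, 209.9950451 ]), [(np.int32(82), array([338.1, 215.2]), array([333, 211,  12,   9], dtype=int32), array([0.625 , 0.0046]))]) (array([316.13463953, 171.28051681]), [(np.int32(130), array([316.8, 171.7]), array([311, 166,  13,  13], dtype=int32), array([0.6124, 0.0217]))])
[ 6.69 -0.09 -0.15]
```

Pot A's lid fits z≈0.07, so it is home. I'll lower over pot B and re-measure closer.

Call:
{"op": "jog_arm", "data": {
  "deltas": [0.8, 3, -0.1, -0.05, 0, 0, 0, 0.8, 3.4, 0, 0, 0, 0, 0, 0.8, 0, 0, 0, 0, 0, 0, 0.8, 0, 0, 0, 0, 0, 0]
}}

```text
time_s: 33.25
position: [0.5779, -0.3901, 0.0535]
ee_rot: [-13.4, 89.9, -36.7]
wrist_force: [1.2, 0.7, 0.2]
opening: 0.0753
```

```bash
python3 - <<'E'
from h import *
st=bot.state();p=st['position'];print(p,st['opening'],st['time_s'],Rt(st).as_matrix()[:,0])
w=lid('wrist',.044,[.578,-.389],120,'w14');print(w)
print(go(np.r_[max(w[1],key=lambda q:q[0])[3],.020]))
E
```

```text
[ 0.57794153 -0.39013172  0.0535367 ] 0.07527851126785146 33.25 [ 0.00152551 -0.00113539 -0.99999819]
(array([328.20332363, 229.82480766]), [(np.int32(1872), array([327.9, 227.9]), array([304, 204,  49,  48], dtype=int32), array([ 0.5764, -0.3886]))])
[ 3.4   0.1  -0.25]
```

Call:
{"op": "jog_arm", "data": {
  "deltas": [0.8, 1.8, 0.1, -0.15, 0, 0, 0, 0.8, 1.5, 0, 0, 0, 0, 0, 0.8, 0, 0, 0, 0, 0, 0, 0.1, 0, 0, 0, 0, 0, 0, 0.1, 0, 0, 0, 0, 0, 0, 0.1, 0, 0, 0, 0, 0, 0, 0.1, 0, 0, 0, 0, 0, 0, 0.1, 0, 0, 0, 0, 0, 0, 0.1, 0, 0, 0, 0, 0, 0, 0.1, 0, 0, 0, 0, 0, 0, 0.1, 0, 0, 0, 0, 0, 0]
}}

```text
time_s: 34.67
position: [0.5762, -0.3881, 0.0192]
ee_rot: [106.3, 90.0, 83.0]
wrist_force: [1.0, 0.5, -0.5]
opening: 0.0173
```

Call:
{"op": "jog_arm", "data": {
  "deltas": [0.1, 0, 0, 0, 0, 0, 0, 0.1, -2, 0, 0, 0, 0, 0, 0.1, -4, 0, 0, 0, 0, 0, 0.1, -3, 0, 0, 0, 0, 0, 0.1, 0, 0, 0, 0, 0, 0, 0.1, 0, 0, 0, 0, 0, 0]
}}

```text
time_s: 35.42
position: [0.5752, -0.3876, 0.1076]
ee_rot: [165.1, 89.8, 141.8]
wrist_force: [-1.6, -0.1, -1.3]
opening: 0.0175
```

```bash
python3 - <<'E'
from h import *
st=bot.state();p=st['position'];print(p,st['opening'],st['time_s'],st['wrist_force'],Rt(st).as_matrix()[:,0])
w=lid('wrist',p[2]+.024,p[:2],120,'w15');print(w)
print(go(np.r_[cell(-1,0),p[2]]),cell(-1,0))
E
```

```text
[ 0.57517348 -0.38758237  0.1075564 ] 0.017530668987775385 35.425 [-1.55056373 -0.05233382 -1.26237998] [-0.00215325  0.00169739 -0.99999624]
(array([327.14434141, 249.12008698]), [(np.int32(1587), array([324.7, 248.8]), array([300, 223,  51,  55], dtype=int32), array([ 0.5743, -0.389 ]))])
[  0.05  30.07 -19.01] [ 0.5194 -0.036 ]
```

Pot B is held the same way as A was (17.5 mm on the knob, same lid position in the image). Carrying it to (-1,0).

Call:
{"op": "jog_arm", "data": {
  "deltas": [0.1, -1, 3.0, -1.9, 0, 0, 0, 0.1, 0, 3.0, -1.9, 0, 0, 0, 0.1, 0, 3.0, -1.9, 0, 0, 0, 0.1, 0, 3.0, -1.9, 0, 0, 0, 0.1, 0, 3.0, -1.9, 0, 0, 0, 0.1, 0, 3.0, -1.9, 0, 0, 0, 0.1, 0, 3.0, -1.9, 0, 0, 0, 0.1, 0, 3.0, -1.9, 0, 0, 0, 0.1, 0, 3.0, -1.9, 0, 0, 0, 0.1, 0, 3.0, -1.9, 0, 0, 0, 0.1, 0, 0, 0, 0, 0, 0, 0.1, 0, 0, 0, 0, 0, 0]
}}

```text
time_s: 36.98
position: [0.52, -0.0379, 0.1183]
ee_rot: [-142.9, 89.9, -166.2]
wrist_force: [-0.4, -0.3, -2.3]
opening: 0.0171
```

```bash
python3 - <<'E'
from h import *
st=bot.state();p=st['position'];print(p,st['opening'],st['time_s'],st['wrist_force'],Rt(st).as_matrix()[:,0])
print(go(np.r_[cell(-1,0),p[2]]))
E
```

```text
[ 0.51995669 -0.03787141  0.11829963] 0.01711594078000526 36.975 [-0.37473223 -0.27296725 -2.26190799] [-1.43131228e-03 -3.52678042e-04 -9.99998913e-01]
[ 0.    0.15 -0.13]
```

Call:
{"op": "jog_arm", "data": {
  "deltas": [0.1, 1.7, 0.15, -0.1, 0, 0, 0, 0.1, 2.0, 0, 0, 0, 0, 0, 0.1, 0, 0, 0, 0, 0, 0, 0.1, 0, 0, 0, 0, 0, 0]
}}

```text
time_s: 37.48
position: [0.5206, -0.0366, 0.0825]
ee_rot: [2.4, 90.0, -21.0]
wrist_force: [-0.4, -0.3, -2.1]
opening: 0.0173
```

```bash
python3 - <<'E'
from h import *
p=bot.state()['position'];print(p,go(np.r_[cell(-1,0),p[2]]))
E
```

```text
[ 0.52059509 -0.03659941  0.08250483] [-0.    0.01 -0.13]
```

Call:
{"op": "jog_arm", "data": {
  "deltas": [0.1, 0.2, 0, -0.1, 0, 0, 0, 0.1, 0.4, 0, 0, 0, 0, 0, 0.1, 0.4, 0, 0, 0, 0, 0, 0.1, 0.2, 0, 0, 0, 0, 0, 0.1, 0, 0, 0, 0, 0, 0]
}}

```text
time_s: 38.1
position: [0.5189, -0.0353, 0.07]
ee_rot: [-176.9, 90.0, 159.8]
wrist_force: [-0.1, 1.0, -1.8]
opening: 0.0173
```

Call:
{"op": "jog_arm", "data": {
  "deltas": [0.1, 0.5, 0, 0, 0, 0, 0, 0.1, 0.5, 0, 0, 0, 0, 0, 0.1, 0.5, 0, 0, 0, 0, 0, 0.1, 0.5, 0, 0, 0, 0, 0, 0.1, 0.3, 0, 0, 0, 0, 0, 0.1, 0, 0, 0, 0, 0, 0, 0.1, 0, 0, 0, 0, 0, 0]
}}

```text
time_s: 38.98
position: [0.519, -0.0354, 0.0473]
ee_rot: [-155.5, 90.0, -178.8]
wrist_force: [-0.8, -0.3, -0.4]
opening: 0.0172
```

Going down the last 2 mm, releasing and backing off.

Call:
{"op": "jog_arm", "data": {
  "deltas": [0.1, 0.2, 0, 0, 0, 0, 0, 0.1, 0, 0, 0, 0, 0, 0, 0.4, 0, 0, 0, 0, 0, 0, 0.6, 0, 0, 0, 0, 0, 0, 0.8, 0, 0, 0, 0, 0, 0, 0.8, 0, 0, 0, 0, 0, 0, 0.8, -2, 0, 0, 0, 0, 0, 0.8, -4, 0, 0, 0, 0, 0, 0.8, -4, 0, 0, 0, 0, 0, 0.8, 0, 0, 0, 0, 0, 0]
}}

```text
time_s: 40.22
position: [0.5216, -0.0359, 0.1484]
ee_rot: [12.3, 89.6, -11.0]
wrist_force: [-0.3, 0.3, -0.8]
opening: 0.0753
```

Call:
{"op": "jog_arm", "data": {
  "deltas": [0.8, -3, -2, -4.6, 0, 0, 0, 0.8, 0, -2, -4.6, 0, 0, 0, 0.8, 0, -2, -4.6, 0, 0, 0, 0.8, 0, -2, -4.6, 0, 0, 0, 0.8, 0, 0, 0, 0, 0, 0, 0.8, 0, 0, 0, 0, 0, 0]
}}

```text
time_s: 40.98
position: [0.319, -0.0362, 0.175]
ee_rot: [25.0, 90.0, 1.6]
wrist_force: [1.6, 0.8, -0.1]
opening: 0.0749
```

```bash
python3 - <<'E'
from h import *
st=bot.state();p=st['position'];print(p,st['opening'],st['time_s'],st['wrist_force'])
for n,k in(('A',(1,1)),('B',(-1,0))):
  print(n,cell(*k))
  for cam in('scene','top','wrist'):
    q,r=lid(cam,.070,cell(*k),25,'f_'+cam); print(cam,q.round(1),[(x[0],x[1],x[3]) for x in r])
s=cv2.imread('pics/f_scene.png')[150:290,230:390]; t=cv2.imread('pics/f_top.png')[150:230,290:382]
cv2.imwrite('pics/fin.png',np.hstack([cv2.resize(s,(440,385),interpolation=cv2.INTER_CUBIC),cv2.resize(t,(360,385),interpolation=cv2.INTER_CUBIC)]))
E
```

```text
[ 0.31903172 -0.03617941  0.17497626] 0.07489150943954935 40.975 [ 1.60319622  0.78056305 -0.06229117]
A [0.6135 0.0237]
scene [337.9 213.8] [(np.int32(81), array([338.1, 215.2]), array([0.6172, 0.0186]))]
top [316.3 172.1] [(np.int32(129), array([316.9, 171.7]), array([0.6148, 0.0219]))]
wrist [457.6 379.7] []
B [ 0.5194 -0.036 ]
scene [307.1 213.5] [(np.int32(76), array([306.9, 214.8]), array([ 0.5218, -0.041 ]))]
top [336.6 203.8] [(np.int32(130), array([336.8, 203.5]), array([ 0.5201, -0.0364]))]
wrist [389.9 340.2] []
```

View pics/fin.png

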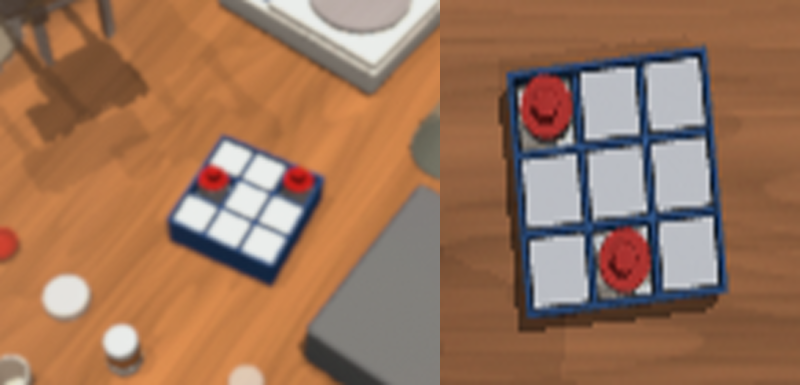

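The final view shows both red-lidded pots upright in cells (1,1) and (-1,0). Both sit equally deep and nothing touches them. In the scene image the lids are about 1.3 px below the projected z = 0.07, so there is no sign of either standing high. Handing in.

```bash
python3 -c "
from rig import bot
print(bot.finish_job())"
```

```text
the job is handed in; nothing more can be done
None
```

I put both pots away in the two empty cells, let go of them and handed the job in at about 41 s. The hand-in gives no verdict, so the result is my own reading of the last checks.

**Finding the cells:** I pressed eight of the nine plates with the shut fingers.

| Cells (box x, y) | What I felt | Meaning |
|---|---|---|
| (1,1) and (-1,0) | about 19 mm and 13 mm down, 1.5 N or less | empty |
| (0,1) and (-1,-1) | stopped dead at about 9 mm | low jars |
| (1,-1), (1,0), (0,0) and (0,-1) | stiff at once | tall jars |

The ninth plate, (-1,1), was not pressed; by elimination it covers the fifth tall jar. The highest force I read on any plate was about 15 N.

**Placing:** I took each pot by its knob (about 17 mm opening). Pot A from the balance went into (1,1) and pot B from the bench into (-1,0).

**Last checks:**
- **Both pots:** the final picture and the top and scene cameras show both upright and equally deep. They sit within about 2 mm of the cell centres by the top camera, with lids at about 70 mm, the height when home.
- **Robot:** the arm is clear of the box and touching nothing.

**What disagreed:**
- **Fingertip height:** the shut fingertips sat about 26 mm higher than the reported TCP. My first three presses therefore moved nothing, and I redid them after feeling the real plate height.
- **Rim touch:** touching the rim at a wall crossing gave contact 6 mm lower than that offset predicts, and I did not explain it. The tall plates, the low-jar stops and both grasps all agreed with 26 mm.
- **Pot A's lid size:** one rough estimate from the wrist camera put pot A's lid about 10 mm too high. The scene camera did not support it.

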